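# Tuck the low games box under the fruit riser

## Task

Tidy the coffee table: take the low wooden games box by its pull tab and slide it straight in under the wooden riser that carries the fruit basket, through the open side facing it, until the body of the box is just covered and only its pull tab sticks out in front. Leave it lying flat and square to the riser. Leave the tall games box, which does not fit, and the mug where they are.

Things in the scene. Friction and masses are not known exactly. Their poses are not given: they have to be found in the camera images.
- low_box: The low wooden games box: loose block 120 (x) by 70 (y) by 34 (z) mm, 0.25 kg, with a pull tab on the middle of its -x end: an upright wooden tongue 14 mm thick in y, from x = -60 to -110 mm, 3 to 31 mm above the table; grip it across its thickness near x = -95 mm. Origin: centre of the block's underside (tab not counted); x points away from the tab, towards the end that goes in first.
- tall_box: The tall wooden games box, a bystander: same wood, same plan and same pull tab as the low one, but 62 mm high. Loose, origin and axes as for the low box.
- riser: Light wooden riser fixed on the table: board 200 (x) by 260 (y) by 14 mm on two side panels 232 mm apart inside, open front and back. Board 44 (underside) to 58 mm (top) above the table. Origin: on the table under the board's centre; x points inward, so the front edge is at x = -100 mm; it faces roughly world -y, to the boxes. Fruit basket 130 mm across fixed on top at x = +30 mm, to 160 mm high.
- mug: White ceramic mug, a bystander, 76 mm across and 85 mm high, standing loose; handle towards its +y. Origin: centre of its underside.
Not all that is in view belongs to the job. Leave any turquoise or white look-alike of the low_box alone.

How it is judged:
At the end, for the whole second after the job is handed in: The low box lies flat on the table under the riser's board, between the side panels, square to the riser within 0.2 rad (11 degrees), with the tab end of its block anywhere from 12 mm outside to 35 mm inside the front edge of the board (its origin at riser x from -52 to -5 mm), released and at rest (x of low_box in the frame of riser between -0.052 and -0.005 m and y of low_box in the frame of riser between -0.085 and 0.085 m and height (world z) of low_box below 0.006 m and angle between low_box's own z axis and vertical below 0.1 rad and angle between the x axis of low_box and the x axis of riser, either way round below 0.2 rad and linear speed of low_box below 0.02 m/s); the robot touches nothing.
It fails at once if the tall box is shifted by more than 30 mm (distance of tall_box from where it was at the start of the episode above 0.03 m).
It fails at once if the mug is shifted by more than 30 mm or tipped over (distance of mug from where it was at the start of the episode above 0.03 m or angle between mug's own z axis and vertical above 0.5 rad).
It also fails if it takes over 45 s, if anything falls off the work surface, if the arm or the gripper's body presses on something with over 40 N, if the wrist force passes 120 N, or if a joint passes its speed limit or range.

## Robot

A 6-joint arm with a two-finger parallel gripper is mounted at the origin on the work surface. World frame = base frame: x ahead of the robot, y to its left, z up, the work surface at z = 0. Lengths are in m, angles in rad, forces in N, time in s.
With the tool pointing down it reaches from about 0.4 to 0.825 m from the base axis. Payload 7 kg.
Tool frame: the origin (TCP) lies at the very end of the fingers, on their centre line; the grasp point (between the pads) lies 19 mm behind it; z points along the fingers, y is the line along which they close (so a half turn about z gives the same grasp; the last joint's range is limited). The gripper opens to 88 mm and grips with 3 to 60 N. Pads are 19 mm wide; open, the fingers measure 130 mm over their backs; the gripper's body (78 mm by 193 mm) begins 47 mm behind the grasp point.
Start: joints at [-0.999, 0.359, 0.012, 0, -1.224, -0.288], TCP at [0.189, -0.648, 0.227] pointing down, gripper open.
Joint ranges: [-3.07, 3.07], [-1.43, 2.12], [-1.02, 1.25], [-3.03, 1.67], [-3.05, -0], [-3.03, 3.03]. Speed limits (rad/s): [2.39, 2.39, 3.01, 3.14, 3.14, 3.14].

## Interface

Orientations are given as [roll, pitch, yaw] about the fixed x, y, z axes, in that order (R = Rz(yaw) Ry(pitch) Rx(roll)).
In Python, from station import arm gives the robot as it stands. The module is installed in compiled form; this text tells all that it offers.
- The arm moves only by the shell command python3 -m crank 'ROWS' [FORCE]. ROWS is JSON, a list of rows, each an object of numbers: "dx", "dy", "dz": the shift along the world's x, y, z in m; "twist": the turn about the world's z in degrees; "grip": the opening, from -1 (shut) to 1 (fully open). A call has exactly 5 rows; each row is the pose to reach, as a shift and turn from the pose commanded when the call began; what a row does not reach only later rows make up. A row lasts 1/12 s, in which the tool goes at most 41.7 mm and 7.16 degrees, less where a joint would pass 70% of its speed; a pose out of reach is approached as far as the arm can. A call with a gripper value outside its range is refused whole. The fingers move at their own pace and stop on an object; FORCE is the grip in N (left out, the last holds). Time passes only in rows, so rows that repeat a pose let the fingers close, or fill a call up. It gives the time, the measured TCP pose, the force, the opening and the grip force at its end, in the units of the state.
- arm.get_state(): the state, without advancing time (a new reading comes with each control period).
- arm.grab_frame(name): name is "side" or "top" or "wrist"; returns the picture (420x560x3 uint8, red, green, blue); there is no depth.
- arm.get_calibration(name): a dict with "fx", "fy", "cx", "cy" (pixels), "cam_to_world" (4x4, takes a point from camera to world coordinates); the wrist camera has in their place "tool_from_camera" (4x4, takes a point from camera to tool coordinates, whose origin is the TCP and whose axes are the flange's). Camera axes: x right, y down, z forward; pixel columns grow to the right and rows downward; lengths in m; the calibration is good to about 2 mm. A picture is of the moment at which its call begins: read the wrist's pose just before it. get_calibration takes no time and is no camera call.
- arm.job_done(): hands the job in; it is judged then, once.
The state is a dict: "t": time; "q": joint angles; "qd": joint speeds; "joint_efforts": joint torques, N m; "eef_pos": TCP position; "ee_rot": TCP orientation; "force": force on the tool from outside, world axes, zero at the start; "moment": the same for the moment, N m; "width": finger opening in m; "gripper_force": force on a finger pad.
Only numpy, scipy, OpenCV 4.12 (cv2) and the standard library are available. Lean on these libraries where they do the work, as an engineer would, in place of code of your own. Each camera call takes 0.05 s, during which the arm holds its last target. There are 200 camera calls.

## Working session

There is one attempt and no reset: what is moved stays moved. The work goes in short steps, Python scripts to look and compute and a shell command to move; the robot and the scene stay as the last step left them, time stands still between calls to the robot, and variables do not carry over. Pictures are saved under pics/ and viewed, at most 11 in all, crops included, and the job is handed in when it is done.

```bash
mkdir -p pics; python3 - <<'E'
from station import arm
import cv2,numpy as np
for n in ["top","side"]:
    f=arm.grab_frame(n); cv2.imwrite(f"pics/{n}0.png",f[:,:,::-1]); c=arm.get_calibration(n)
    print(n,c["fx"],c["cx"],c["cy"],np.round(c["cam_to_world"],3).tolist())
s=arm.get_state();print(s["t"],s["eef_pos"],s["ee_rot"],s["width"])
print(np.round(arm.get_calibration("wrist")["tool_from_camera"],3).tolist())
E
```

```text
top 424.8422837177834 272.80333993914223 206.53508439742902 [[0.009, -0.984, 0.181, 0.385], [-1.0, -0.013, -0.023, 0.028], [0.025, -0.18, -0.983, 0.894], [0.0, 0.0, 0.0, 1.0]]
side 475.10019803744564 280.40475209757903 217.77256061858208 [[-0.945, -0.18, 0.275, 0.227], [-0.328, 0.468, -0.821, 0.92], [0.019, -0.865, -0.501, 0.588], [0.0, 0.0, 0.0, 1.0]]
0.1 [ 0.18886255 -0.64759703  0.22570182] [ 3.14009167e+00 -1.43570303e-04 -2.85787884e+00] 0.0876000686274852
[[-0.0, -0.968, -0.252, 0.068], [1.0, -0.0, -0.0, -0.0], [0.0, -0.252, 0.968, -0.159], [0.0, 0.0, 0.0, 1.0]]
```

View pics/top0.png

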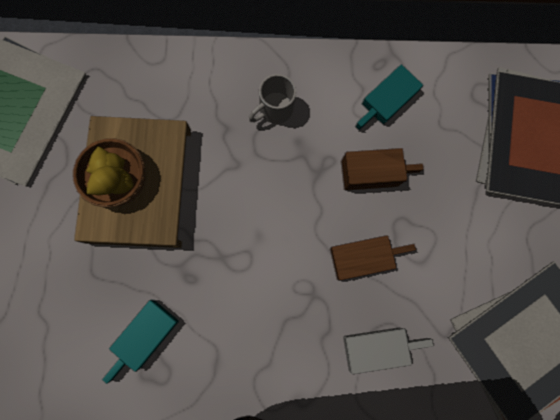

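View pics/side0.png

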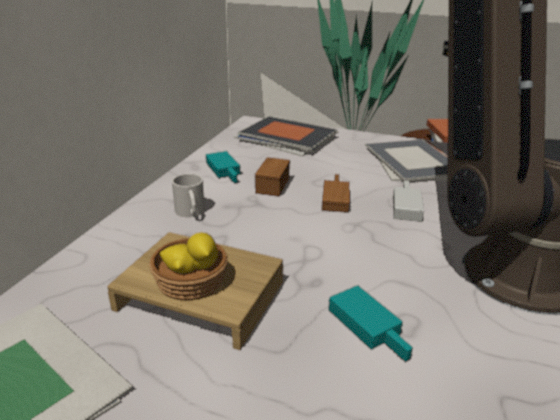

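The candidates for the low box are the brown boxes at top-view (375,168) and (365,258), the turquoise ones at (392,95) and (143,335), and the white one at (378,350). In the side view the brown box at (272,176) is clearly taller. The low box should therefore be the brown one at top (365,258), side (337,195). I'll measure it and confirm in a crop.

```bash
cat > h.py <<'E'
import cv2,numpy as np
from station import arm
def ray(n,uv,z):
    c=arm.get_calibration(n);T=np.array(c["cam_to_world"]);uv=np.atleast_2d(uv).astype(float)
    d=np.c_[(uv[:,0]-c["cx"])/c["fx"],(uv[:,1]-c["cy"])/c["fy"],np.ones(len(uv))]@T[:3,:3].T
    return (T[:3,3]+d*((z-T[2,3])/d[:,2])[:,None])[:,:2]
def blob(m,near,k=0):
    m=m.astype(np.uint8)*255
    if k: m=cv2.morphologyEx(m,cv2.MORPH_OPEN,np.ones((k,k)))
    cs=[c for c in cv2.findContours(m,cv2.RETR_EXTERNAL,cv2.CHAIN_APPROX_NONE)[0] if cv2.contourArea(c)>30]
    return min(cs,key=lambda c:abs(cv2.pointPolygonTest(c,near,True)) if cv2.pointPolygonTest(c,near,True)<0 else 0)
def rect(P): # metric min-area rect
    return cv2.minAreaRect((P*1000).astype(np.float32))
E
python3 - <<'E'
from h import *
f=cv2.imread("pics/top0.png"); h=cv2.cvtColor(f,cv2.COLOR_BGR2HSV)
for p in [(365,258),(375,168),(130,225),(165,150),(220,250),(410,249)]: print(p,h[p[1],p[0]])
br=(h[...,1]>110)&((h[...,0]<18))&(h[...,2]>25)
for nm,near,z in [("low",(365,258),.034),("tall",(375,168),.062)]:
    c=blob(br,near,11)[:,0]; print(nm,rect(ray("top",c,z)), cv2.minAreaRect(c))
    c=blob(br,near)[:,0]; P=ray("top",c,.031);i=P[:,1].argmin();print(" tab tip",c[i],P[i])
c=blob((h[...,1]>70)&(h[...,2]>50)&(h[...,0]<30),(130,225),5)[:,0]; P=ray("top",c,.058);print("riser",rect(P),cv2.boxPoints(cv2.minAreaRect(c)).tolist())
print("mug",ray("top",(277,95),.085))
a=cv2.resize(f[130:290,320:440],None,fx=3,fy=3); s=cv2.imread("pics/side0.png")
b=cv2.resize(s[140:230,230:360],None,fx=3,fy=3);o=np.zeros((480,760,3),np.uint8);o[:,:360]=a;o[:270,365:755]=b
cv2.imwrite("pics/c1.png",np.clip(o*1.5,0,255))
E
```

```text
(365, 258) [ 13 164  70]
(375, 168) [ 12 154  73]
(130, 225) [ 17 116  88]
(165, 150) [ 17 118  93]
(220, 250) [ 10  22 105]
(410, 249) [ 13 170  63]
low ((441.25115966796875, -176.88291931152344), (68.08531188964844, 124.75064849853516), 12.20861530303955) ((363.7321472167969, 257.47747802734375), (34.09473419189453, 60.77309036254883), 78.11134338378906)
 tab tip [415 248] [ 0.46157768 -0.28328167]
tall ((624.5128784179688, -196.97268676757812), (68.36719512939453, 130.89984130859375), 4.90018892288208) ((374.32745361328125, 166.4114990234375), (32.527793884277344, 63.392608642578125), 86.18592071533203)
 tab tip [422 165] [ 0.63787128 -0.30742277]
riser ((592.162353515625, 293.55206298828125), (197.785888671875, 258.0854797363281), 87.93669891357422) [[74.31283569335938, 239.94053649902344], [85.37844848632812, 112.07120513916016], [186.14306640625, 120.79121398925781], [175.07745361328125, 248.66055297851562]]
mug [[0.76500672 0.00338061]][ WARN:0@0.574] global loadsave.cpp:1063 imwrite_ Unsupported depth image for selected encoder is fallbacked to CV_8U.
```

View pics/c1.png

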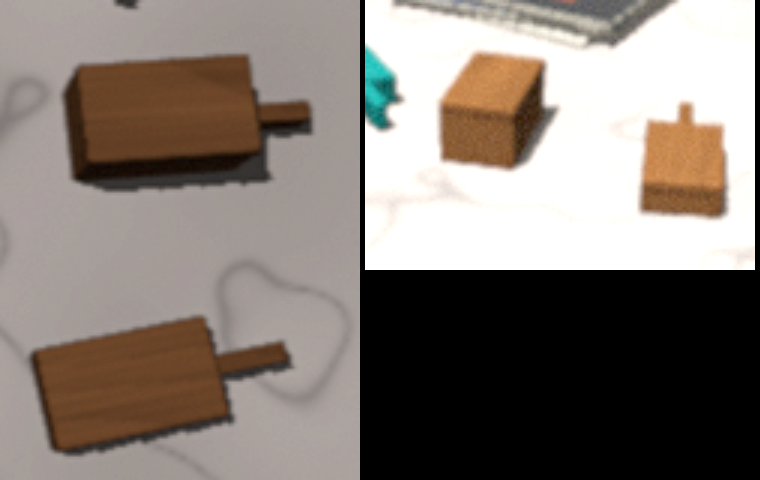

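The crop confirms it: the upper brown box is tall, and the lower one, at top (365,258), is low and has its tab at (405,250). It lies at about (0.441,-0.177) heading 102°. The riser is at (0.592,0.294) heading 88°. I'll move to above the tab.

```bash
python3 -m crank '[{"dx":0.018,"dy":0.026,"twist":6,"grip":1},{"dx":0.036,"dy":0.05,"twist":12,"grip":1},{"dx":0.054,"dy":0.076,"twist":18,"grip":1},{"dx":0.072,"dy":0.1,"twist":24,"grip":1},{"dx":0.09,"dy":0.126,"twist":30,"grip":1}]' 30
python3 -m crank '[{"dx":0.018,"dy":0.026,"twist":6,"grip":1},{"dx":0.036,"dy":0.05,"twist":12,"grip":1},{"dx":0.054,"dy":0.076,"twist":18,"grip":1},{"dx":0.072,"dy":0.1,"twist":24,"grip":1},{"dx":0.09,"dy":0.126,"twist":30,"grip":1}]'
python3 -m crank '[{"dx":0.023,"dy":0.03,"twist":6,"grip":1},{"dx":0.046,"dy":0.06,"twist":12,"grip":1},{"dx":0.069,"dy":0.09,"twist":18,"grip":1},{"dx":0.092,"dy":0.126,"twist":26,"grip":1},{"dx":0.092,"dy":0.126,"twist":26,"grip":1}]'
python3 - <<'E'
from h import *
from scipy.spatial.transform import Rotation as R
s=arm.get_state();f=arm.grab_frame("wrist")[:,:,::-1].copy();cv2.imwrite("pics/w1.png",f)
c=arm.get_calibration("wrist");T=np.eye(4);T[:3,:3]=R.from_euler("xyz",s["ee_rot"]).as_matrix();T[:3,3]=s["eef_pos"];T=T@np.array(c["tool_from_camera"])
np.save("w1.npy",T);print(s["t"],s["eef_pos"],s["ee_rot"],s["q"],c["fx"],c["cx"],c["cy"])
E
```

```text
0.1 [ 0.18886255 -0.64759703  0.22570182] [ 3.14009167e+00 -1.43570303e-04 -2.85787884e+00] [-9.98894769e-01  3.59352227e-01  1.11714345e-02 -3.07233843e-04
 -1.22409544e+00 -2.88083240e-01] 338.139498789906 283.75754274406205 201.26378315089133invalid input at $[0]: expected keys dx, dy, dz, twist, grip
invalid input at $[0]: expected keys dx, dy, dz, twist, grip
invalid input at $[0]: expected keys dx, dy, dz, twist, grip
```

View pics/w1.png

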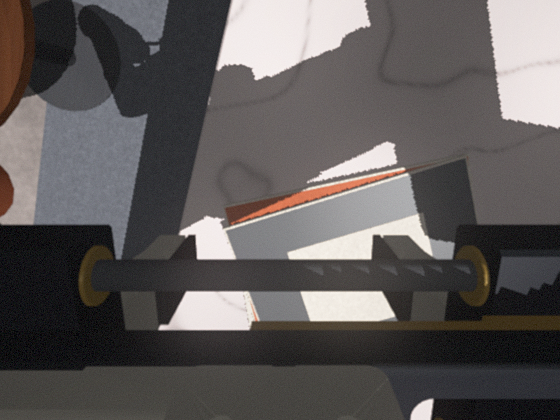

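The picture shows only the start pose, because the rows were refused: every key, including dz, is required.

```bash
python3 -m crank '[{"dx":0.018,"dy":0.026,"dz":0,"twist":6,"grip":1},{"dx":0.036,"dy":0.05,"dz":0,"twist":12,"grip":1},{"dx":0.054,"dy":0.076,"dz":0,"twist":18,"grip":1},{"dx":0.072,"dy":0.1,"dz":0,"twist":24,"grip":1},{"dx":0.09,"dy":0.126,"dz":0,"twist":30,"grip":1}]' 30
python3 -m crank '[{"dx":0.018,"dy":0.026,"dz":0,"twist":6,"grip":1},{"dx":0.036,"dy":0.05,"dz":0,"twist":12,"grip":1},{"dx":0.054,"dy":0.076,"dz":0,"twist":18,"grip":1},{"dx":0.072,"dy":0.1,"dz":0,"twist":24,"grip":1},{"dx":0.09,"dy":0.126,"dz":0,"twist":30,"grip":1}]'
python3 -m crank '[{"dx":0.023,"dy":0.03,"dz":0,"twist":6,"grip":1},{"dx":0.046,"dy":0.06,"dz":0,"twist":12,"grip":1},{"dx":0.069,"dy":0.09,"dz":0,"twist":18,"grip":1},{"dx":0.092,"dy":0.126,"dz":0,"twist":26,"grip":1},{"dx":0.092,"dy":0.126,"dz":0,"twist":26,"grip":1}]'
cat >> h.py <<'E'
from scipy.spatial.transform import Rotation as R
def wrist(name):
    s=arm.get_state();f=arm.grab_frame("wrist")[:,:,::-1].copy();cv2.imwrite(f"pics/{name}.png",f)
    c=arm.get_calibration("wrist");T=np.eye(4);T[:3,:3]=R.from_euler("xyz",s["ee_rot"]).as_matrix();T[:3,3]=s["eef_pos"]
    np.save(name,T@np.array(c["tool_from_camera"]));print(s["t"],s["eef_pos"],s["ee_rot"],s["q"],s["force"])
def wray(name,uv,z):
    c=arm.get_calibration("wrist");T=np.load(name+".npy");uv=np.atleast_2d(uv).astype(float)
    d=np.c_[(uv[:,0]-c["cx"])/c["fx"],(uv[:,1]-c["cy"])/c["fy"],np.ones(len(uv))]@T[:3,:3].T
    return (T[:3,3]+d*((z-T[2,3])/d[:,2])[:,None])[:,:2]
E
python3 -c 'from h import *;wrist("w2")'
```

```text
t: 0.57
eef_pos: [0.2794, -0.5208, 0.2262]
ee_rot: [3.141, 0.0, -2.329]
force: [0.6, 1.0, 0.2]
width: 0.0874
gripper_force: 0.0
t: 0.98
eef_pos: [0.3695, -0.3947, 0.2265]
ee_rot: [3.141, 0.0, -1.806]
force: [0.4, -0.3, 0.8]
width: 0.0876
gripper_force: 0.0
t: 1.4
eef_pos: [0.4641, -0.2656, 0.2265]
ee_rot: [-3.14, 0.0, -1.345]
force: [-0.4, -1.1, 0.6]
width: 0.0876
gripper_force: 0.0
1.4 [ 0.46408064 -0.265608    0.22650125] [-3.14047763e+00  2.26635691e-04 -1.34517235e+00] [-1.53427175e-01  1.27384314e-01 -2.96934131e-01 -6.84082426e-04
 -1.14552596e+00  3.79332954e-01] [-0.35059619 -1.13686202  0.60215952]
```

View pics/w2.png

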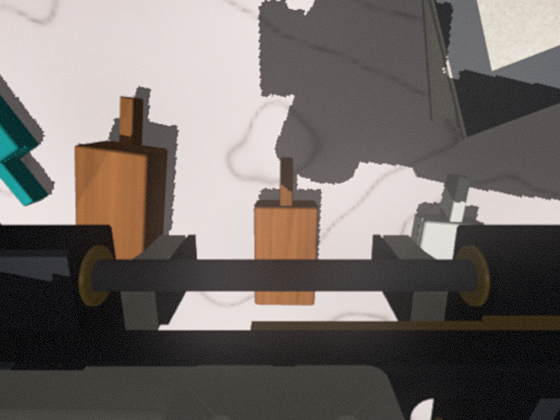

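In the wrist view the low box lies centrally, with its block between (255,205) and (317,303). Its tab runs from (286,157) to (286,203). The tall box is on the left and the white look-alike on the right.

```bash
python3 - <<'E'
from h import *
h=cv2.cvtColor(cv2.imread("pics/w2.png"),cv2.COLOR_BGR2HSV)
m=(h[...,1]>110)&(h[...,0]<20)&(h[...,2]>60)
t=m.copy();t[:160]=0;t[198:]=0;t[:,:265]=0;t[:,310:]=0
ys=range(162,198,5);cx=[np.where(t[y])[0].mean() for y in ys]
print(np.round(cx,1),[t[y].sum() for y in ys])
P=wray("w2",np.c_[cx,list(ys)],.031);print(P)
v=P[0]-P[-1];print("tabdir deg",np.degrees(np.arctan2(-v[1],-v[0])))
print("tip",wray("w2",(286,np.where(m[140:198,286])[0][0]+140),.031))
b=m.copy();b[:209]=0;b[255:]=0
E
```

```text
[  nan   nan   nan   nan   nan 283.  285.5 285.5] [np.int64(0), np.int64(0), np.int64(0), np.int64(0), np.int64(0), np.int64(5), np.int64(12), np.int64(12)]
[[        nan         nan]
 [        nan         nan]
 [        nan         nan]
 [        nan         nan]
 [        nan         nan]
 [ 0.46238809 -0.25699075]
 [ 0.4585383  -0.2522292 ]
 [ 0.4572914  -0.24682679]]
tabdir deg nan
tip [[ 0.45900605 -0.2566413 ]]<stdin>:5: RuntimeWarning: Mean of empty slice.
  ret = ret.dtype.type(ret / rcount)
```

```bash
python3 - <<'E'
from h import *
h=cv2.cvtColor(cv2.imread("pics/w2.png"),cv2.COLOR_BGR2HSV)
m=(h[...,1]>100)&(h[...,0]<20)
t=m.copy();t[:,:265]=0;t[:,310:]=0
ys=np.arange(160,200,3);cx=np.array([np.where(t[y])[0].mean() for y in ys])
print(np.round(cx,1),[int(t[y].sum()) for y in ys])
P=wray("w2",np.c_[cx,ys],.031);print(P[[0,-1]])
v=cv2.fitLine(P.astype(np.float32),cv2.DIST_L2,0,.01,.01).ravel();print("line",v,np.degrees(np.arctan2(v[1],v[0])))
r=np.where(t[:,286])[0];print("tip",r[0],wray("w2",(286,r[0]),.031))
b=[[np.where(m[y,200:400])[0][k]+200 for k in(0,-1)] for y in (215,225,235,245)];print(b,wray("w2",[(x,y) for q,y in zip(b,(215,225,235,245)) for x in q],.034).tolist())
E
```

```text
[  nan   nan   nan   nan   nan   nan   nan   nan 281.5 283.  284.5 285.5
 285.5 285.5] [0, 0, 0, 0, 0, 0, 0, 0, 2, 5, 10, 12, 12, 12]
[[        nan         nan]
 [ 0.45678994 -0.24465413]]
line [nan nan nan nan] nan
tip 188 [[ 0.45900605 -0.2566413 ]]
[[np.int64(255), np.int64(316)], [np.int64(255), np.int64(316)], [np.int64(255), np.int64(316)], [np.int64(255), np.int64(315)]] [[0.4852372034091286, -0.22050711153938712], [0.42064802399744544, -0.23532960865970307], [0.48291912781492513, -0.20930123472692264], [0.41782046331827327, -0.22424106070941544], [0.48056418392911193, -0.19791713183110798], [0.4149479327157186, -0.21297615893039487], [0.4781714851324333, -0.18635051681995013], [0.4131136104235446, -0.201281816256712]]<stdin>:5: RuntimeWarning: Mean of empty slice.
  ret = ret.dtype.type(ret / rcount)
```

```bash
python3 -m crank '[{"dx":-0.002,"dy":-0.006,"dz":-0.03,"twist":-1,"grip":1},{"dx":-0.002,"dy":-0.006,"dz":-0.06,"twist":-1,"grip":1},{"dx":-0.002,"dy":-0.006,"dz":-0.09,"twist":-1,"grip":1},{"dx":-0.002,"dy":-0.006,"dz":-0.12,"twist":-1,"grip":1},{"dx":-0.002,"dy":-0.006,"dz":-0.14,"twist":-1,"grip":1}]'
python3 -m crank '[{"dx":0,"dy":0,"dz":-0.025,"twist":0,"grip":1},{"dx":0,"dy":0,"dz":-0.045,"twist":0,"grip":1},{"dx":0,"dy":0,"dz":-0.065,"twist":0,"grip":1},{"dx":0,"dy":0,"dz":-0.08,"twist":0,"grip":1},{"dx":0,"dy":0,"dz":-0.08,"twist":0,"grip":1}]'
python3 -m crank '[{"dx":0,"dy":0,"dz":0,"twist":0,"grip":-0.3},{"dx":0,"dy":0,"dz":0,"twist":0,"grip":-0.6},{"dx":0,"dy":0,"dz":0,"twist":0,"grip":-1},{"dx":0,"dy":0,"dz":0,"twist":0,"grip":-1},{"dx":0,"dy":0,"dz":0,"twist":0,"grip":-1}]' 30
python3 -m crank '[{"dx":0,"dy":0,"dz":0,"twist":0,"grip":-1},{"dx":0,"dy":0,"dz":0,"twist":0,"grip":-1},{"dx":0,"dy":0,"dz":0,"twist":0,"grip":-1},{"dx":0,"dy":0,"dz":0,"twist":0,"grip":-1},{"dx":0,"dy":0,"dz":0,"twist":0,"grip":-1}]'
python3 -c '
from h import *
cv2.imwrite("pics/t1.png",arm.grab_frame("top")[100:360,230:500,::-1])'
```

```text
t: 1.87
eef_pos: [0.4569, -0.2762, 0.0839]
ee_rot: [3.139, 0.001, -1.377]
force: [0.4, 0.6, -0.6]
width: 0.0875
gripper_force: 0.0
t: 2.28
eef_pos: [0.4562, -0.2761, 0.0035]
ee_rot: [3.136, 0.002, -1.377]
force: [-0.8, -0.2, 0.4]
width: 0.0874
gripper_force: 0.0
t: 2.7
eef_pos: [0.4595, -0.2762, 0.0075]
ee_rot: [-3.14, -0.001, -1.374]
force: [-0.8, -0.4, -0.8]
width: 0.0599
gripper_force: 0.0
t: 3.12
eef_pos: [0.459, -0.2759, 0.0066]
ee_rot: [-3.142, -0.0, -1.374]
force: [0.1, -0.5, -0.6]
width: 0.0265
gripper_force: 0.0
```

View pics/t1.png

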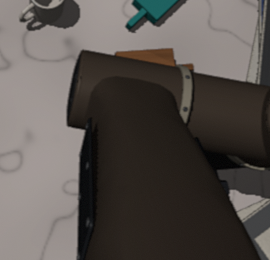

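The arm hides the box in the top view, so I'll go by the width and grip force while the fingers finish closing.

```bash
python3 -m crank '[{"dx":0,"dy":0.003,"dz":0,"twist":0,"grip":-1},{"dx":0,"dy":0.003,"dz":0,"twist":0,"grip":-1},{"dx":0,"dy":0.003,"dz":0,"twist":0,"grip":-1},{"dx":0,"dy":0.003,"dz":0,"twist":0,"grip":-1},{"dx":0,"dy":0.003,"dz":0,"twist":0,"grip":-1}]'
python3 -c '
from h import *;wrist("w3")'
```

```text
t: 3.58
eef_pos: [0.459, -0.2728, 0.0066]
ee_rot: [3.142, 0.0, -1.374]
force: [0.1, 2.9, 1.5]
width: 0.0141
gripper_force: 29.9
3.5833 [ 0.45895765 -0.27279956  0.00656911] [ 3.14155248e+00  1.84434970e-04 -1.37425783e+00] [-1.68955162e-01  3.79659884e-01 -5.55005959e-01 -2.65737259e-04
 -6.36233942e-01  3.65707414e-01] [0.0976297  2.9261258  1.53165916]
```

View pics/w3.png

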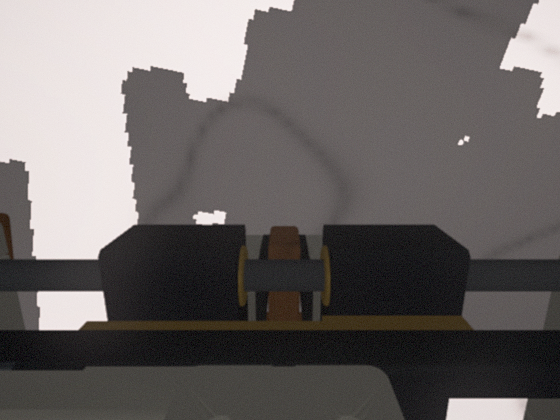

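The tab is gripped (14.1 mm, 30 N), with the tongue visible between the pads at (285,275). I'll slide the box clear in +y.

```bash
python3 - <<'E'
from h import *
print("tip",wray("w3",(285,227),.031))
h=cv2.cvtColor(cv2.imread("pics/top0.png"),cv2.COLOR_BGR2HSV)
m=(h[...,1]>70)&(h[...,2]>50)&(h[...,0]<30)
ys=np.arange(130,240,5);xs=np.array([np.where(m[y,:230])[0][-1]+.5 for y in ys]);print(xs)
P=ray("top",np.c_[xs,ys],.058);v=cv2.fitLine(P.astype(np.float32),cv2.DIST_HUBER,0,.001,.001).ravel();print("front",v,"riser x axis deg",np.degrees(np.arctan2(v[0],-v[1]))%180)
xs=[150,160,170];print([(np.where(m[:,x])[0][[0,-1]]) for x in xs],[ray("top",[(x,np.where(m[:,x])[0][k]) for k in(0,-1)],.058).mean(0) for x in xs])
E
python3 -m crank '[{"dx":0,"dy":0.015,"dz":0,"twist":0,"grip":-1},{"dx":0,"dy":0.035,"dz":0,"twist":0,"grip":-1},{"dx":0,"dy":0.055,"dz":0,"twist":0,"grip":-1},{"dx":0,"dy":0.075,"dz":0,"twist":0,"grip":-1},{"dx":0,"dy":0.1,"dz":0,"twist":0,"grip":-1}]'
python3 -m crank '[{"dx":0,"dy":0.02,"dz":0,"twist":0,"grip":-1},{"dx":0,"dy":0.04,"dz":0,"twist":0,"grip":-1},{"dx":0,"dy":0.06,"dz":0,"twist":0,"grip":-1},{"dx":0,"dy":0.08,"dz":0,"twist":0,"grip":-1},{"dx":0,"dy":0.1,"dz":0,"twist":0,"grip":-1}]'
```

```text
tip [[ 0.46218272 -0.29443297]]
[185.5 184.5 184.5 184.5 183.5 183.5 182.5 182.5 181.5 181.5 181.5 180.5
 180.5 179.5 179.5 178.5 178.5 177.5 177.5 177.5 176.5 176.5]
front [ 0.9993406 -0.0363099  0.5866044  0.1947643] riser x axis deg 87.919136
[array([119, 243]), array([120, 244]), array([120, 244])] [array([0.5913107 , 0.25676104]), array([0.58954429, 0.23666418]), array([0.58984595, 0.21666921])]
t: 4.05
eef_pos: [0.4589, -0.1728, 0.0066]
ee_rot: [3.142, -0.0, -1.375]
force: [1.0, -0.6, 1.3]
width: 0.0138
gripper_force: 29.9
t: 4.47
eef_pos: [0.4587, -0.0723, 0.0065]
ee_rot: [3.141, -0.0, -1.374]
force: [0.4, -1.2, -0.5]
width: 0.0136
gripper_force: 29.9
```

```bash
python3 -m crank '[{"dx":0.01,"dy":0.01,"dz":0,"twist":-1,"grip":-1},{"dx":0.025,"dy":0.02,"dz":0,"twist":-3,"grip":-1},{"dx":0.04,"dy":0.03,"dz":0,"twist":-5,"grip":-1},{"dx":0.055,"dy":0.035,"dz":0,"twist":-6,"grip":-1},{"dx":0.065,"dy":0.04,"dz":0,"twist":-7,"grip":-1}]'
python3 -m crank '[{"dx":0.015,"dy":0.01,"dz":0,"twist":-2,"grip":-1},{"dx":0.03,"dy":0.015,"dz":0,"twist":-4,"grip":-1},{"dx":0.05,"dy":0.02,"dz":0,"twist":-6,"grip":-1},{"dx":0.064,"dy":0.025,"dz":0,"twist":-6.4,"grip":-1},{"dx":0.064,"dy":0.025,"dz":0,"twist":-6.4,"grip":-1}]'
python3 -c '
from h import *
t=arm.grab_frame("top")[80:360,60:360,::-1];s=arm.grab_frame("side")[100:380,80:420,::-1]
cv2.imwrite("pics/b1.png",np.hstack([t,s]))'
```

```text
t: 4.88
eef_pos: [0.5248, -0.0327, 0.0065]
ee_rot: [3.141, -0.0, -1.497]
force: [-3.7, -2.6, 5.0]
width: 0.0137
gripper_force: 30.0
t: 5.3
eef_pos: [0.5909, -0.0073, 0.0066]
ee_rot: [-3.14, 0.0, -1.608]
force: [1.8, 0.5, 1.1]
width: 0.0137
gripper_force: 29.9
```

View pics/b1.png

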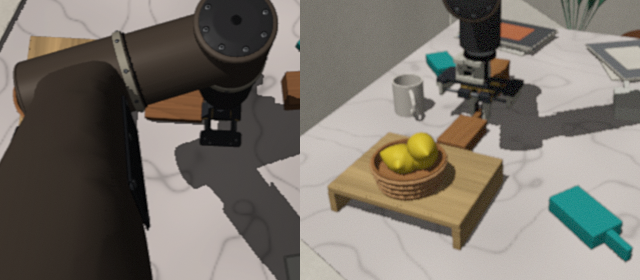

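The box points at the riser's open front, in the middle of it and flat, with the mug and tall box well clear. I'll insert it.

```bash
python3 -m crank '[{"dx":0,"dy":0.02,"dz":0,"twist":0,"grip":-1},{"dx":0,"dy":0.04,"dz":0,"twist":0,"grip":-1},{"dx":0,"dy":0.06,"dz":0,"twist":0,"grip":-1},{"dx":0,"dy":0.08,"dz":0,"twist":0,"grip":-1},{"dx":0,"dy":0.1,"dz":0,"twist":0,"grip":-1}]'
python3 -m crank '[{"dx":0,"dy":0.015,"dz":0,"twist":0,"grip":-1},{"dx":0,"dy":0.03,"dz":0,"twist":0,"grip":-1},{"dx":0,"dy":0.045,"dz":0,"twist":0,"grip":-1},{"dx":0,"dy":0.06,"dz":0,"twist":0,"grip":-1},{"dx":0,"dy":0.07,"dz":0,"twist":0,"grip":-1}]'
python3 -c '
from h import *
wrist("w4");t=arm.grab_frame("top")[80:360,60:360,::-1];s=arm.grab_frame("side")[100:380,80:420,::-1]
cv2.imwrite("pics/b2.png",np.hstack([t,s]))'
```

```text
t: 5.82
eef_pos: [0.5867, 0.0918, 0.0066]
ee_rot: [3.14, -0.001, -1.609]
force: [0.6, -2.9, 1.6]
width: 0.0137
gripper_force: 29.9
t: 6.23
eef_pos: [0.5879, 0.1634, 0.0066]
ee_rot: [-3.142, -0.0, -1.608]
force: [0.5, -3.8, 3.2]
width: 0.0137
gripper_force: 29.9
6.2333 [0.58790247 0.16342026 0.00658529] [-3.14158281e+00 -8.50687063e-05 -1.60767605e+00] [ 5.90922993e-01  4.74025891e-01 -3.79775840e-01  1.13565397e-04
 -7.17036598e-01 -6.27888318e-01] [ 0.54414896 -3.76483115  3.22461836]
```

View pics/b2.png

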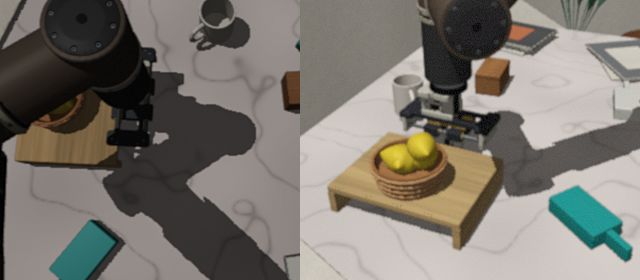

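Most of the box is under the board and the forces are low. I'll push in 10 mm more, then release.

```bash
python3 -m crank '[{"dx":0,"dy":0.003,"dz":0,"twist":0,"grip":-1},{"dx":0,"dy":0.006,"dz":0,"twist":0,"grip":-1},{"dx":0,"dy":0.01,"dz":0,"twist":0,"grip":-1},{"dx":0,"dy":0.01,"dz":0,"twist":0,"grip":-1},{"dx":0,"dy":0.01,"dz":0,"twist":0,"grip":-1}]'
for i in 1 2; do :; done
python3 -m crank '[{"dx":0,"dy":0,"dz":0,"twist":0,"grip":-0.5},{"dx":0,"dy":0,"dz":0,"twist":0,"grip":-0.2},{"dx":0,"dy":0,"dz":0,"twist":0,"grip":0},{"dx":0,"dy":0,"dz":0,"twist":0,"grip":0},{"dx":0,"dy":0,"dz":0,"twist":0,"grip":0}]'
python3 -m crank '[{"dx":0,"dy":0,"dz":0,"twist":0,"grip":0},{"dx":0,"dy":0,"dz":0.02,"twist":0,"grip":0},{"dx":0,"dy":0,"dz":0.05,"twist":0,"grip":0},{"dx":0,"dy":0,"dz":0.08,"twist":0,"grip":0},{"dx":0,"dy":0,"dz":0.1,"twist":0,"grip":0}]'
python3 -m crank '[{"dx":0,"dy":-0.02,"dz":0.02,"twist":0,"grip":0},{"dx":0,"dy":-0.05,"dz":0.04,"twist":0,"grip":0},{"dx":0,"dy":-0.08,"dz":0.06,"twist":0,"grip":0},{"dx":0,"dy":-0.11,"dz":0.08,"twist":0,"grip":0},{"dx":0,"dy":-0.13,"dz":0.08,"twist":0,"grip":0}]'
python3 -m crank '[{"dx":0,"dy":-0.03,"dz":0.01,"twist":0,"grip":0},{"dx":0,"dy":-0.06,"dz":0.02,"twist":0,"grip":0},{"dx":0,"dy":-0.08,"dz":0.03,"twist":0,"grip":0},{"dx":0,"dy":-0.1,"dz":0.03,"twist":0,"grip":0},{"dx":0,"dy":-0.1,"dz":0.03,"twist":0,"grip":0}]'
python3 -c '
from h import *
t=arm.grab_frame("top")[80:360,60:360,::-1];s=arm.grab_frame("side")[100:380,80:420,::-1]
cv2.imwrite("pics/b3.png",np.hstack([t,s]))'
```

```text
t: 6.8
eef_pos: [0.588, 0.172, 0.0066]
ee_rot: [3.142, 0.0, -1.608]
force: [-0.6, -1.1, 2.8]
width: 0.0134
gripper_force: 29.9
t: 7.22
eef_pos: [0.5879, 0.172, 0.0064]
ee_rot: [3.141, -0.0, -1.608]
force: [0.4, -0.1, -0.1]
width: 0.0403
gripper_force: 0.0
t: 7.63
eef_pos: [0.5888, 0.1723, 0.1093]
ee_rot: [-3.14, 0.001, -1.608]
force: [0.6, 0.2, -0.3]
width: 0.0434
gripper_force: 0.0
t: 8.05
eef_pos: [0.5897, 0.0403, 0.1912]
ee_rot: [-3.135, 0.001, -1.608]
force: [0.4, 0.9, 0.4]
width: 0.0439
gripper_force: 0.0
t: 8.47
eef_pos: [0.5879, -0.0607, 0.2173]
ee_rot: [-3.141, -0.0, -1.611]
force: [-0.1, -0.3, 0.0]
width: 0.0438
gripper_force: 0.0
```

View pics/b3.png

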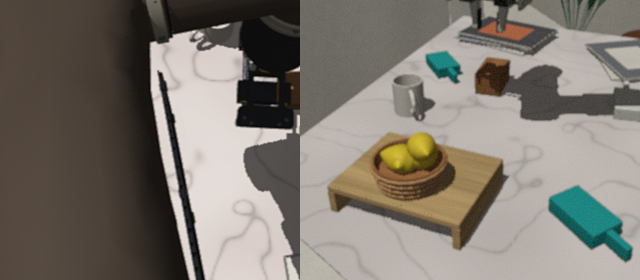

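The side view shows no box in front of the riser, and the mug and tall box are untouched. The arm blocks the top view, so I'll move it aside to see the tab.

```bash
python3 -m crank '[{"dx":-0.01,"dy":-0.035,"dz":0.01,"twist":-5,"grip":0},{"dx":-0.02,"dy":-0.07,"dz":0.02,"twist":-10,"grip":0},{"dx":-0.04,"dy":-0.1,"dz":0.02,"twist":-15,"grip":0},{"dx":-0.06,"dy":-0.13,"dz":0.02,"twist":-20,"grip":0},{"dx":-0.08,"dy":-0.16,"dz":0.02,"twist":-25,"grip":0}]' | head -2
python3 -m crank '[{"dx":-0.02,"dy":-0.035,"dz":0,"twist":-5,"grip":0},{"dx":-0.04,"dy":-0.07,"dz":0,"twist":-10,"grip":0},{"dx":-0.06,"dy":-0.1,"dz":0,"twist":-15,"grip":0},{"dx":-0.08,"dy":-0.13,"dz":0,"twist":-20,"grip":0},{"dx":-0.1,"dy":-0.16,"dz":0,"twist":-25,"grip":0}]' | head -2
python3 -m crank '[{"dx":-0.02,"dy":-0.035,"dz":0,"twist":-5,"grip":0},{"dx":-0.04,"dy":-0.07,"dz":0,"twist":-10,"grip":0},{"dx":-0.06,"dy":-0.1,"dz":0,"twist":-15,"grip":0},{"dx":-0.08,"dy":-0.13,"dz":0,"twist":-20,"grip":0},{"dx":-0.1,"dy":-0.16,"dz":0,"twist":-25,"grip":0}]' | head -2
python3 - <<'E'
from h import *
f=arm.grab_frame("top")[:,:,::-1].copy();cv2.imwrite("pics/t4.png",f)
cv2.imwrite("pics/c4.png",cv2.resize(f[100:260,60:260],None,fx=3,fy=3))
h=cv2.cvtColor(f,cv2.COLOR_BGR2HSV);m=(h[...,1]>120)&(h[...,0]<16);m[:,:188]=0;m[:,250:]=0;m[:120]=0;m[250:]=0
y,x=np.where(m);print(len(x), x.max() if len(x) else 0)
if len(x):
    P=ray("top",np.c_[x,y],.031);i=x.argmax();print("tip",P[i]);v=cv2.fitLine(P.astype(np.float32),cv2.DIST_L2,0,.01,.01).ravel();print(v,np.degrees(np.arctan2(v[1],v[0]))%180)
E
```

```text
t: 8.98
eef_pos: [0.5073, -0.2181, 0.2363]
t: 9.4
eef_pos: [0.4073, -0.3784, 0.2364]
t: 9.82
eef_pos: [0.3076, -0.5387, 0.2362]
108 201
tip [0.58318667 0.15804601]
[0.9867697  0.16212839 0.58843637 0.17290145] 9.330456
```

View pics/c4.png

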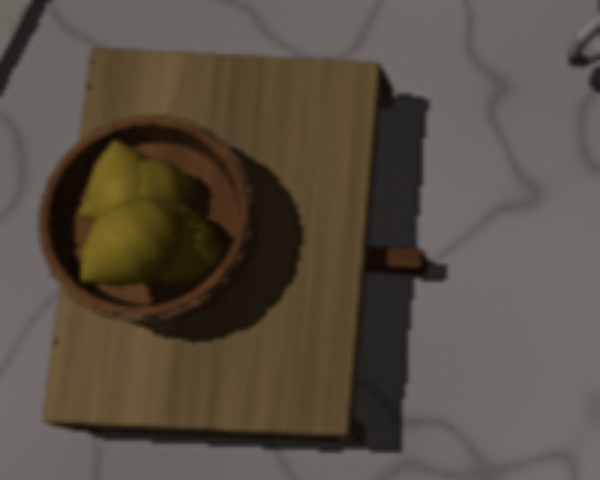

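The tab sticks out at crop (400,258), square to the front edge and in the middle. Its tip is 37 mm out, so the block's end is about 13 mm inside the edge, within limits.

```bash
python3 -c 'from station import arm;print(arm.job_done())'
```

```text
the job is handed in; nothing more can be done
None
```

The low box is under the riser and released, its block about 13 mm inside the front edge with only the tab showing; the mug and tall box were never touched, and the job is handed in (no verdict was returned).

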